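Cull the bad collars, then hold the bench centres open

TASK

Of the five rolled brass collars standing on the board, put the two unfit ones, the one that is shorter than the rest and the one whose seam gapes open, into the steel scrap pan, and leave the three sound ones standing where they are. Then take the upright black handle on the spring-loaded tailstock of the bench centres and draw it back, away from the cones, until the index bar at its foot lies on the engraved loading line, and finish while still holding it there against the spring, so that I can slip a sound collar between the cones. Leave the mallet, the tumbler and the bowl alone.

Things in the scene. Friction and masses are not known exactly. Their poses are not given: they have to be found in the camera images.
- short_mid (a point): The short collar, unfit. It stands on end on the board, axis (z) upright; the point is on its axis, half-way up. Brass, wall 6 mm, outside diameter 46 mm, bore 34 mm, 22 mm tall (the others are 32 mm), about 0.14 kg.
- split_mid (a point): The collar with the open seam, unfit. It stands on end on the board, axis (z) upright; the point is on its axis, half-way up. Brass, wall 6 mm, outside diameter 46 mm, bore 34 mm, 32 mm tall, about 0.2 kg. Its wall is interrupted by a slot about 15 mm wide over the full height, on the side of its own +x.
- sound_a_mid (a point): A sound collar, to be left alone. It stands on end on the board, axis (z) upright; the point is on its axis, half-way up. Brass, wall 6 mm, outside diameter 46 mm, bore 34 mm, 32 mm tall, about 0.2 kg; its seam is brazed shut.
- sound_b_mid (a point): A sound collar, to be left alone. It stands on end on the board, axis (z) upright; the point is on its axis, half-way up. Brass, wall 6 mm, outside diameter 46 mm, bore 34 mm, 32 mm tall, about 0.2 kg; its seam is brazed shut.
- sound_c_mid (a point): A sound collar, to be left alone. It stands on end on the board, axis (z) upright; the point is on its axis, half-way up. Brass, wall 6 mm, outside diameter 46 mm, bore 34 mm, 32 mm tall, about 0.2 kg; its seam is brazed shut.
- board: fixed plywood board, 250 (x) by 160 (y) mm, 12 mm thick; origin at the centre of its underside, on the bench. The collars stand on it in two staggered rows along its x: three about 48 mm to the +y side of its middle line, two about 48 mm to the -y side; which is where changes. Neighbours are 80 mm or more apart, centre to centre.
- scrap_pan_in (a point): centre of the inner floor (3 mm above the bench) of the open dark steel scrap pan, which is fixed; 190 (its x) by 130 (its y) by 40 mm high outside, walls 3 mm thick.
- draw_handle: upright handle of the tailstock spindle: black cylinder, 20 mm diameter, 42 mm tall; origin at its centre, 151 mm above the bench, 31 mm above the tailstock's flat top. Below it are a 12 mm stem and a brass index bar (4 mm wide, 44 mm long across the spindle, under the origin, its top 4 mm above the tailstock). +x points to the cones; it is drawn level along its -x. z is up.
- load_line (a point): the middle of the loading line, a dark line 2 mm wide engraved across the flat steel top of the tailstock, 120 mm above the bench; axes as those of draw_handle. The handle is on the mark when its origin is straight above this point (same x in these axes).
- spindle (a joint): how far the spindle and its handle are drawn back, m: 0 at rest with the spring holding the cones nearly together, 0.030 with the index bar on the loading line, 0.045 at the end stop. The spring pulls back towards 0 with 6 N at rest and 9.6 N at the line; let go, it returns by itself.
- centres: green cast-iron bench centres, fixed; origin under the centre of the bed, 340 (x) by 94 mm. Line of centres along x, 95 mm above the bench. Tailstock block 80 to 165 mm out on the -x side, headstock block 60 to 135 mm out on the +x side, tops about 120 mm above the bench; two facing 46 mm steel cones between. A dial gauge 160 mm high stands behind the bed at x = 35 mm, y = 62 mm.
- mallet: bystander: wooden mallet lying on the bench, 260 mm long; origin at the middle of its underside.
- tumbler: bystander: open steel tumbler, 68 mm in diameter, 85 mm tall; origin under its centre.
- bowl: bystander: open brass bowl, 110 mm in diameter, 50 mm tall; origin under its centre.
There are look-alikes about, which are no part of the job. Leave any purple look-alike of the part that bears split_mid alone.

How it is judged:
By the outcome, as a careful person would: the job done as asked, in the order asked, and still so for the second after the job is handed in, while the arm keeps its last pose, push and grip.
It also fails if it takes over 72 s, if anything falls off the work surface, if the arm or the gripper's body presses on something with over 40 N, if the wrist force passes 120 N, or if a joint passes its speed limit or range.

ROBOT

A 6-joint arm with a two-finger parallel gripper is mounted at the origin on the work surface. World frame = base frame: x ahead of the robot, y to its left, z up, the work surface at z = 0. Lengths are in m, angles in rad, forces in N, time in s.
With the tool pointing down it reaches from about 0.35 to 0.775 m from the base axis. Payload 7.3 kg.
Tool frame: the origin (TCP) lies at the very end of the fingers, on their centre line; the grasp point (between the pads) lies 19 mm behind it; z points along the fingers, y is the line along which they close (so a half turn about z gives the same grasp; the last joint's range is limited). The gripper opens to 92 mm and grips with 3 to 60 N. Pads are 19 mm wide; open, the fingers measure 130 mm over their backs; the gripper's body (75 mm by 190 mm) begins 47 mm behind the grasp point.
Start: joints at [1.114, 0.342, 1.524, -0, 1.275, -0.146], TCP at [0.161, 0.5, 0.227] pointing down, gripper open.
Joint ranges: [-2.53, 2.53], [-0.77, 2.02], [0.04, 2.7], [-1, 4.14], [0.28, 2.66], [-3.11, 3.11]. Speed limits (rad/s): [2.57, 2.57, 3.14, 3.14, 3.14, 3.14].

INTERFACE

Orientations are given as [roll, pitch, yaw] about the fixed x, y, z axes, in that order (R = Rz(yaw) Ry(pitch) Rx(roll)).
In Python, from cell import robot gives the robot as it stands.
- The arm moves only by the tool apply_moves, never from a script. Its argument "motion" is text: rows parted by semicolons, each of 7 numbers parted by spaces: the opening in per cent of the stroke, from 0 (shut) to 100 (fully open), then the shift along the tool's x, y, z in cm, then the turn, a rotation vector about the tool's x, y, z in rad. A call has 1 to 20 rows; each row shifts and turns the commanded pose from where the row before left it, along the tool's axes as they then stand; what a row does not reach is not made up. A row lasts 1/8 s, in which the tool goes at most 62.5 mm and 10.7 degrees, less where a joint would pass 70% of its speed; a pose out of reach is approached as far as the arm can. A call with a gripper value outside its range is refused whole. The fingers move at their own pace and stop on an object; "force" is the grip in N (left out, the last holds). Time passes only in rows, so rows that do not move let the fingers close. It gives the time, the measured TCP pose, the force, the opening and the grip force at its end, in the units of the state.
- robot.observe(): the state, without advancing time (a new reading comes with each control period).
- robot.read_camera(name): name is "scene" or "side" or "wrist"; returns a dict with "img" (384x512x3 uint8, red, green, blue), "fovy" (degrees; the focal length in pixels is half the picture's height over the tangent of half this angle, whatever the lens; pixels are square), "cx", "cy" (the principal point, pixels), "k1" (the pictures are not rectified: a ray, as slopes to the right and down, at radius r is drawn at 1 + k1 r^2 times it, then the intrinsics apply), "R" (3x3) and "t" (3): a world point X has camera coordinates R X + t; the wrist camera has in their place "hand_eye" (4x4, takes a point from camera to tool coordinates, whose origin is the TCP and whose axes are the flange's). Camera axes: x right, y down, z forward; pixel columns grow to the right and rows downward; lengths in m; the calibration is good to about 2 mm. A picture is of the moment at which its call begins: read the wrist's pose just before it. There is no depth.
- robot.hand_in(): hands the job in; it is judged then, once.
Trained networks look in a picture, given as the dict that the camera call returned (one of the last four; its "shot" number tells which), for a name from the list of things; names that differ only in an ending like _2 or _b are one class to them, and where a whole thing is asked for, a point or a joint stands for the part that bears it (a point fixed in the world has none). Each returns a list of dicts, best first, with "score" (0 to 1); they miss things now and then, are a little off and sometimes report something else, mostly with a low value. They report only what shows in the picture. A call takes as long as a camera call. They do not tell look-alikes from the thing itself.
- robot.search_frame(target, picture): "centre" ([x, y, z] in m, in world coordinates, good to about 4 mm: the middle of the surface that is visible of it).
- robot.trace(target, picture): "pixels" (384x512 bool, what is visible of it).
The state is a dict: "time": time; "qpos": joint angles; "qvel": joint speeds; "joint_efforts": joint torques, N m; "tool_pos": TCP position; "tool_rot": TCP orientation; "contact_force": force on the tool from outside, world axes, zero at the start; "torque": the same for the moment, N m; "opening": finger opening in m; "grip_force": force on a finger pad.
Only numpy, scipy, OpenCV 4.12 (cv2) and the standard library are available. Lean on these libraries where they do the work, as an engineer would, in place of code of your own. Each camera call takes 0.05 s, during which the arm holds its last target. There are 200 camera calls.

## Working session

There is one attempt and no reset: what is moved stays moved. The work goes in short steps, Python scripts to look and compute and a tool call to move; the robot and the scene stay as the last step left them, time stands still between calls to the robot, and variables do not carry over. Pictures are saved under pics/ and viewed, at most 10 in all, crops included, and the job is handed in when it is done.

Besides the shell and the picture viewer there is one more tool, called after "Request:" by a JSON object that holds its "op" and its "data", one argument or row to a line. apply_moves: Moves the arm, as the interface text tells. Its arguments: {"type":"object","properties":{"motion":{"type":"string"},"force":{"type":"number"}},"required":["motion"]}

```bash
ls; mkdir -p pics; cat > h.py <<'E'
import numpy as np, cv2
from cell import robot
def f(p): return p['img'].shape[0]/2/np.tan(np.radians(p['fovy'])/2)
def cam(name):
    s=robot.observe(); p=robot.read_camera(name)
    if 'hand_eye' in p:
        from scipy.spatial.transform import Rotation as Ro
        T=np.eye(4); tr=np.array(s['tool_rot']); T[:3,:3]=Ro.from_euler('xyz',tr).as_matrix() if tr.size==3 else tr.reshape(3,3); T[:3,3]=s['tool_pos']
        M=np.linalg.inv(T@np.array(p['hand_eye'])); p['R']=M[:3,:3]; p['t']=M[:3,3]
    p['R']=np.array(p['R']);p['t']=np.array(p['t'])
    return p
def proj(p,X):
    c=p['R']@np.array(X)+p['t']; m=c[:2]/c[2]; m=m*(1+p['k1']*(m@m)); return m*f(p)+[p['cx'],p['cy']]
def unproj(p,uv,z):
    d=(np.array(uv,float)-[p['cx'],p['cy']])/f(p); m=d.copy()
    for _ in range(20): m=d/(1+p['k1']*(m@m))
    r=p['R'].T@np.array([*m,1]); o=-p['R'].T@p['t']; return o+r*(z-o[2])/r[2]
E
python3 - <<'E'
from h import *
print(robot.observe())
for n in ['scene','side']:
    p=cam(n); print(n,p['fovy'],p['k1'],'cam at',-p['R'].T@p['t'])
    cv2.imwrite(f'pics/{n}.png',cv2.resize(p['img'][:,:,::-1],(800,600)))
    for t in ['short_mid','split_mid','sound_a_mid','board','scrap_pan_in','draw_handle','centres','mallet','tumbler','bowl']:
        for nm in ['search_frame']:
            try:
                for d in robot.search_frame(t,p): print(t,np.round(d['centre'],3),round(d['score'],2),np.round(proj(p,d['centre'])))
            except Exception as e: print(t,e)
E
```

```text
pics
{'time': 0.0, 'qpos': array([ 1.11399654e+00,  3.42709650e-01,  1.52502545e+00,  8.14438567e-07,
        1.27542446e+00, -1.45931241e-01]), 'qvel': array([-0.00130924, -0.00130122,  0.00176428, -0.00039903,  0.00092177,
       -0.00028611]), 'joint_efforts': array([-1.80172092e-04, -4.31245673e+01, -2.44222605e+01,  7.17851752e-02,
        5.59513690e-02, -1.25742054e-04]), 'tool_pos': array([0.16034709, 0.49947309, 0.22604882]), 'tool_rot': array([-3.14004251e+00, -2.28620869e-04,  2.83072369e+00]), 'contact_force': array([0.29793356, 0.1561262 , 0.48165985]), 'torque': array([ 0.02366652, -0.0281199 ,  0.00048967]), 'grip_force': 0.0, 'opening': 0.09174290821899246}
scene 57.731963407440375 -0.061676029991345666 cam at [1.41790917 0.25142152 0.69770968]
short_mid [ 0.547 -0.146  0.027] 0.44 [232. 203.]
split_mid [ 0.34  -0.179  0.023] 0.52 [246. 173.]
split_mid [ 0.448 -0.153  0.039] 0.42 [241. 185.]
split_mid [ 0.368 -0.091  0.024] 0.42 [265. 181.]
sound_a_mid [ 0.606 -0.23   0.034] 0.68 [201. 205.]
board [ 0.575 -0.192  0.01 ] 0.8 [216. 208.]
scrap_pan_in [0.588 0.131 0.002]
[... 643 characters left out ...]
0.351 -0.101  0.018] 0.81 [200. 263.]
split_mid [ 0.443 -0.159  0.035] 0.62 [243. 259.]
split_mid [0.579 0.358 0.103] 0.53 [199. 124.]
sound_a_mid [ 0.592 -0.232  0.036] 0.52 [308. 252.]
sound_a_mid [0.582 0.354 0.105] 0.29 [200. 124.]
board [ 0.523 -0.205  0.014] 0.63 [279. 263.]
scrap_pan_in [0.595 0.137 0.006] 0.77 [237. 180.]
draw_handle [0.581 0.356 0.105] 0.61 [200. 124.]
centres [0.617 0.34  0.045] 0.96 [213. 137.]
centres [ 0.764 -0.162  0.022] 0.67 [341. 213.]
mallet [ 0.763 -0.158  0.024] 0.93 [340. 211.]
tumbler [ 0.507 -0.462  0.046] 0.59 [345. 343.]
bowl [0.804 0.14  0.032] 0.88 [290. 152.]
bowl [ 0.524 -0.203  0.016] 0.69 [279. 261.]
bowl [ 0.438 -0.155  0.037] 0.25 [240. 258.]
```

View pics/scene.png

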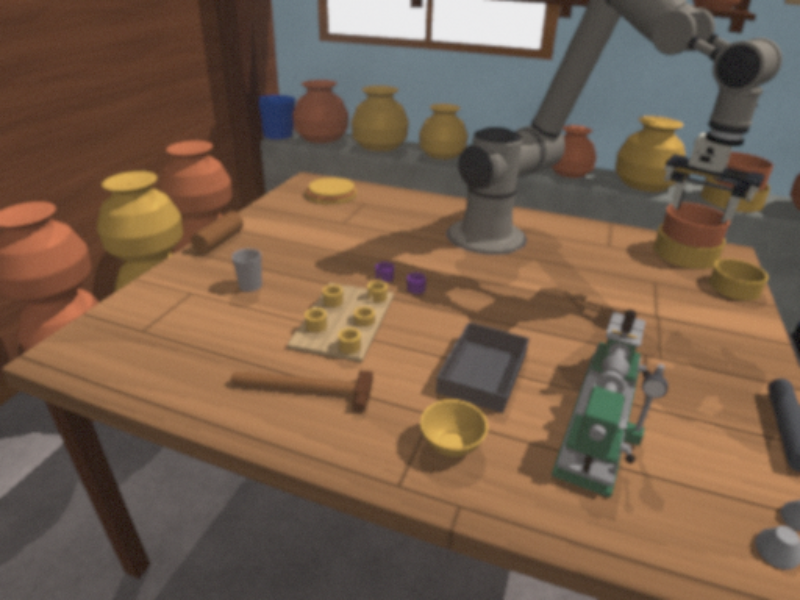

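View pics/side.png

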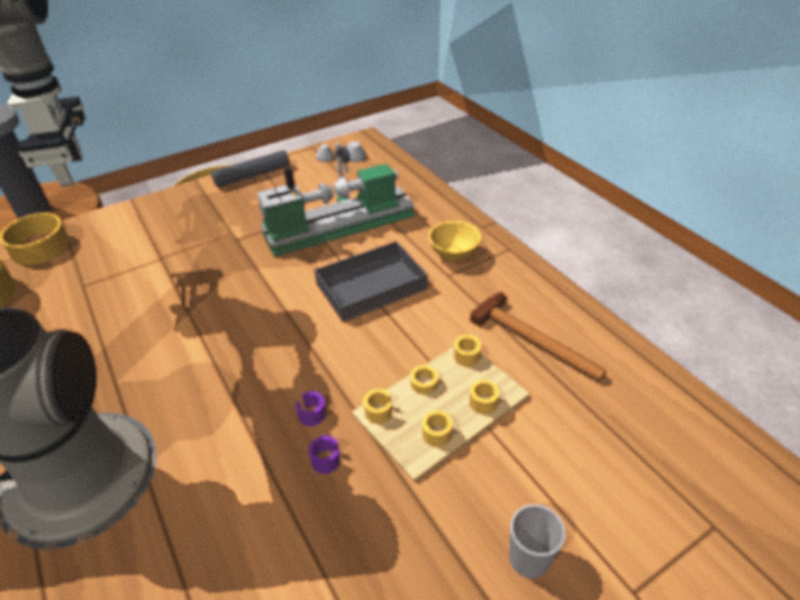

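Side view (800x600): the five collars are at (377,404), which looks open-seamed, (425,379), (467,349), (437,428) and (485,396). The purple look-alikes are at (312,407) and (325,453), off the board. The pan is at (372,280) and the black handle at (289,178). I'll go above the board and look closer with the wrist camera.

Request:
{"op": "apply_moves", "data": {
  "motion": "100 -4.8 -3.1 0 0 0 0;100 -4.8 -3.1 0 0 0 0;100 -4.8 -3.1 0 0 0 0;100 -4.8 -3.1 0 0 0 0;100 -4.8 -3.1 0 0 0 0;100 -4.8 -3.1 0 0 0 0;100 -4.8 -3.1 0 0 0 0;100 -4.8 -3.1 0 0 0 0;100 -2.2 -4.4 0 0 0 0;100 -2.2 -4.4 0 0 0 0;100 -2.2 -4.4 0 0 0 0;100 -2.2 -4.4 0 0 0 0;100 -2.2 -4.4 0 0 0 0;100 -2.2 -4.4 0 0 0 0;100 -2.2 -4.4 0 0 0 0;100 0 0 0 0 0 0;100 0 0 0 0 0 0"
}}

```text
time: 3.22
tool_pos: [0.5025, -0.1936, 0.2265]
tool_rot: [3.141, -0.001, 2.83]
contact_force: [0.3, 0.2, 0.2]
opening: 0.0922
grip_force: 0.0
```

```bash
python3 - <<'E'
from h import *
p=cam('wrist'); print(robot.observe()['tool_pos'],robot.observe()['tool_rot'],robot.observe()['qpos'].round(2)); print(np.round(p['hand_eye'],3),p['fovy'])
cv2.imwrite('pics/w1.png',cv2.resize(p['img'][:,:,::-1],(800,600)))
for t in ['short_mid','split_mid','sound_a_mid','board']:
    for d in robot.search_frame(t,p): print(t,np.round(d['centre'],3),round(d['score'],2),np.round(proj(p,d['centre'])))
E
```

```text
[ 0.50252088 -0.19314213  0.22660339] [ 3.14108836e+00 -5.61490607e-04  2.83129831e+00] [-0.51  0.37  1.49  0.    1.29 -1.77]
[[-0.    -0.968 -0.25   0.066]
 [ 1.    -0.     0.001 -0.001]
 [-0.001 -0.25   0.968 -0.159]
 [ 0.     0.     0.     1.   ]] 71.21382254102058
short_mid [ 0.537 -0.143  0.03 ] 0.73 [299. 185.]
split_mid [ 0.327 -0.176  0.029] 0.91 [225.  30.]
split_mid [ 0.444 -0.152  0.04 ] 0.68 [274. 119.]
split_mid [ 0.354 -0.101  0.031] 0.64 [292.  32.]
sound_a_mid [ 0.58  -0.225  0.034] 0.53 [252. 230.]
board [ 0.504 -0.194  0.01 ] 0.89 [256. 170.]
```

View pics/w1.png

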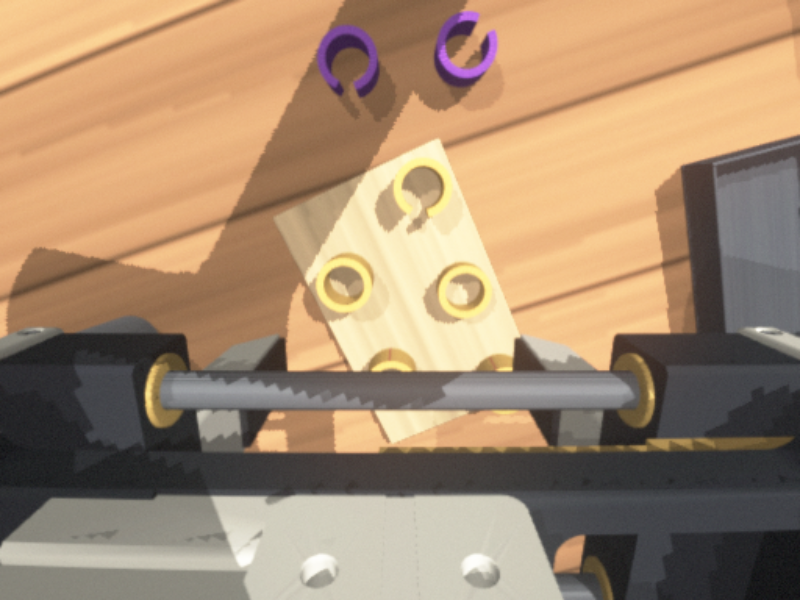

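The wrist view shows the split brass collar at (423,188), its slot pointing down the image, and the purple pair off the board at (347,60) and (466,48). The short collar is either (465,291) or (343,283). I'll shift for a full look at the board and check heights numerically.

Request:
{"op": "apply_moves", "data": {
  "motion": "70 -5 0 0 0 0 0;70 -5 0 0 0 0 0;70 0 0 0 0 0 0;70 0 0 0 0 0 0"
}}

```text
time: 3.98
tool_pos: [0.5976, -0.2238, 0.2263]
tool_rot: [3.141, -0.001, 2.832]
contact_force: [-0.4, 0.5, -0.5]
opening: 0.0644
grip_force: 0.0
```

```bash
cat > meas.py <<'E'
from h import *
def collars(p):
    hsv=cv2.cvtColor(p['img'],cv2.COLOR_RGB2HSV)
    return hsv
E
python3 - <<'E'
from h import *
p=cam('wrist'); o=robot.observe(); print(o['tool_pos'],o['tool_rot'])
np.savez('w2.npz',**{k:p[k] for k in ['img','fovy','cx','cy','k1','R','t']})
cv2.imwrite('pics/w2.png',cv2.resize(p['img'][:,:,::-1],(800,600)))
for t in ['short_mid','split_mid','sound_a_mid']:
    for d in robot.search_frame(t,p): print(t,np.round(d['centre'],3),round(d['score'],2),np.round(proj(p,d['centre'])))
    for d in robot.trace(t,p):
        m=d['pixels']; v,u=np.nonzero(m); print('  tr',round(d['score'],2),m.sum(),(u.min()+u.max())/2,(v.min()+v.max())/2,np.ptp(u),np.ptp(v))
E
```

```text
[ 0.59734169 -0.22389544  0.22682914] [ 3.14144237e+00 -5.84752683e-04  2.83136989e+00]
short_mid [ 0.537 -0.14   0.03 ] 0.75 [305. 107.]
  tr 0.68 689 300.0 109.5 38 37
split_mid [ 0.441 -0.154  0.04 ] 0.66 [272.  29.]
  tr 0.73 879 272.0 32.0 38 46
sound_a_mid [ 0.602 -0.232  0.045] 0.57 [252. 179.]
sound_a_mid [ 0.629 -0.135  0.047] 0.34 [329. 176.]
  tr 0.95 725 249.5 174.0 35 38
```

View pics/w2.png

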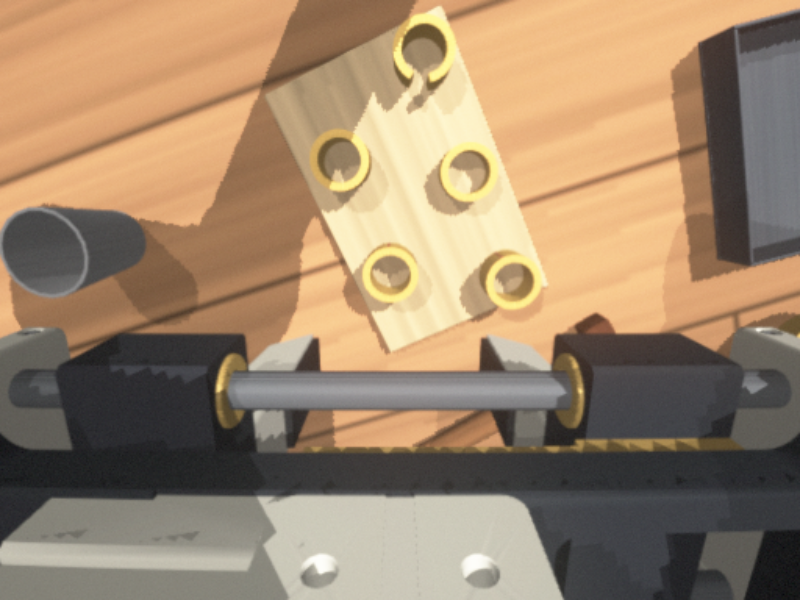

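Wrist view 2 shows the whole board: the split collar at (424,50), the others at (339,160), (468,173), (390,272) and (511,280). The short one is probably (468,173). I'll take one close crop and run a height check.

```bash
python3 - <<'E'
from h import *
a=cam('side'); b=cam('scene')
w=dict(np.load('w2.npz'))
ca=cv2.resize(a['img'][205:315,220:345],(500,440),interpolation=3)
cb=cv2.resize(b['img'][170:240,180:265],(300,247),interpolation=3)
out=np.zeros((440,800,3),np.uint8); out[:,:500]=ca; out[:247,500:]=cb
cv2.imwrite('pics/crop.png',out[:,:,::-1])
# rectify wrist picture onto planes; fit rim
S=2500; x0,y0=.40,-.29
for z in (.044,.034):
    H,W=int(.26*S),int(.22*S)
    mx=np.zeros((H,W),np.float32); my=mx.copy()
    for i in range(H):
        for j in range(W):
            mx[i,j],my[i,j]=proj(w,[x0+i/S,y0+j/S,z])
    r=cv2.remap(w['img'],mx,my,cv2.INTER_CUBIC)
    g=cv2.cvtColor(r,cv2.COLOR_RGB2HSV)
    m=((g[:,:,0]>18)&(g[:,:,0]<32)&(g[:,:,1]>120)&(g[:,:,2]>170)).astype(np.uint8)
    m=cv2.morphologyEx(m,cv2.MORPH_OPEN,np.ones((5,5)))
    cs,_=cv2.findContours(m,cv2.RETR_EXTERNAL,cv2.CHAIN_APPROX_NONE)
    for c in cs:
        if cv2.contourArea(c)>1500:
            (cx,cy),rad=cv2.minEnclosingCircle(c); print(z,'centre',round(x0+cy/S,4),round(y0+cx/S,4),'rad mm',round(rad/S*1e3,1),'side px*1.56',np.round(proj(a,[x0+cy/S,y0+cx/S,z])*1.5625),'area',cv2.contourArea(c))
    for n in [0]:
        cc=cv2.HoughCircles(cv2.cvtColor(r,cv2.COLOR_RGB2GRAY),cv2.HOUGH_GRADIENT_ALT,1.5,100,200,.6,minRadius=50,maxRadius=65)
        if cc is not None:
            for q in cc.reshape(-1,cc.shape[-1]): print('  hough',z,round(x0+q[1]/S,4),round(y0+q[0]/S,4),round(q[2]/S*1e3,1))
E
```

```text
0.044 centre 0.4971 -0.2438 rad mm 22.6 side px*1.56 [437. 423.] area 2163.5Traceback (most recent call last):
  File "<stdin>", line 25, in <module>
cv2.error: OpenCV(4.12.0) /io/opencv/modules/imgproc/src/hough.cpp:2324: error: (-211:One of the arguments' values is out of range) when using HOUGH_GRADIENT_ALT method, param2 parameter must be smaller than 1.0 in function 'HoughCircles'
```

View pics/crop.png

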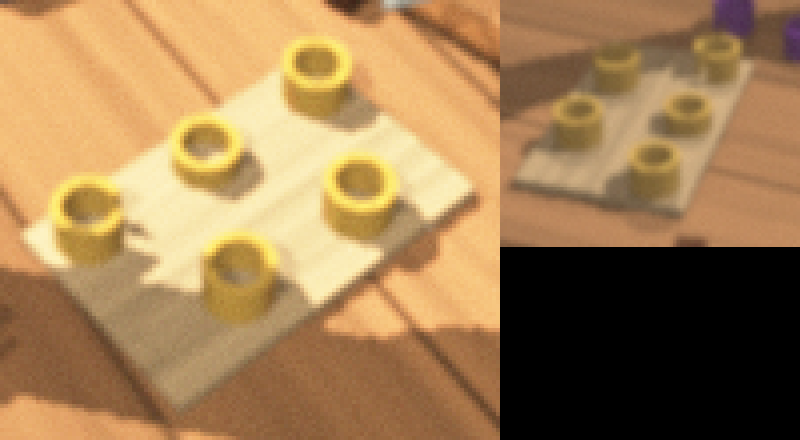

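The crop confirms it: the collar at (207,150) is clearly the shortest (also at (688,115) in the scene view), and the split one is at (87,218) with light through its slot. Now the precise centres.

```bash
cat > rim.py <<'E'
from h import *
from scipy.optimize import minimize
# fit centre of a collar top ring (outer 23, inner 17 mm) by maximising the inside/outside colour contrast
def fit(p,c0,z):
    bl=cv2.cvtColor(p['img'],cv2.COLOR_RGB2HSV)[:,:,1].astype(float)  # saturation: brass high
    V=p['img'].astype(float); Y=V[:,:,0]*.5+V[:,:,1]*.5-V[:,:,2]
    Y=cv2.GaussianBlur(Y,(0,0),.7)
    th=np.linspace(0,2*np.pi,72,endpoint=False)
    def s(c,r):
        P=np.array([proj(p,[c[0]+r*np.cos(t),c[1]+r*np.sin(t),z]) for t in th],np.float32)
        return cv2.remap(Y,P[:,0].reshape(1,-1),P[:,1].reshape(1,-1),cv2.INTER_LINEAR).ravel()
    def cost(c): return -np.mean(s(c,.020)*2+s(c,.0185)+s(c,.0215)-2*s(c,.0245)-2*s(c,.0155))
    best=min(((cost(np.array(c0)+[i,j]),i,j) for i in np.arange(-.008,.0081,.002) for j in np.arange(-.008,.0081,.002)))
    r=minimize(cost,np.array(c0)+best[1:],method='Nelder-Mead',options=dict(initial_simplex=np.array(c0)+best[1:]+np.array([[0,0],[.001,0],[0,.001]])))
    prof=s(r.x,.020); return r.x,-r.fun,prof
E
python3 - <<'E'
from rim import *
w=dict(np.load('w2.npz')); a=cam('side'); b=cam('scene')
for n,uv,z in [('split',(424,50),.044),('short',(468,173),.034),('sb',(339,160),.044),('sa',(390,272),.044),('sc',(511,280),.044)]:
    c0=unproj(w,np.array(uv)/1.5625,z)[:2]
    for nm,q in (('w',w),('side',a)):
        for zz in (.044,.034):
            c,s,prof=fit(q,c0,zz); 
            print(n,nm,zz,c.round(4),round(s,1), 'low@deg',(5*np.argsort(prof)[:4]) if n=='split' else '')
# pan, handle
for p,nm in ((a,'side'),(b,'scene')):
    for t in ('scrap_pan_in','draw_handle','board','centres'):
        for d in robot.trace(t,p)[:1]:
            v,u=np.nonzero(d['pixels']); print(nm,t,round(d['score'],2),len(u),u.mean().round(1),v.mean().round(1),u.min(),u.max(),v.min(),v.max())
            if t in('scrap_pan_in','board'):
                cs,_=cv2.findContours(d['pixels'].astype(np.uint8),0,2); c=max(cs,key=cv2.contourArea)
                print([unproj(p,q,.04 if 'pan' in t else .012)[:2].round(3).tolist() for q in cv2.approxPolyDP(cv2.convexHull(c),5,True)[:,0]])
E
```

```text
split w 0.044 [ 0.4436 -0.1566] 133.3 low@deg [345 340 335 330]
split w 0.034 [ 0.4408 -0.1552] 128.3 low@deg [345 340 335 330]
split side 0.044 [ 0.4422 -0.1563] 54.3 low@deg [340 335 330 345]
split side 0.034 [ 0.4457 -0.1494] 55.5 low@deg [340 335 330 345]
short w 0.044 [ 0.5382 -0.1489] 131.5 low@deg 
short w 0.034 [ 0.5382 -0.1474] 136.7 low@deg 
short side 0.044 [ 0.531 -0.155] 61.4 low@deg 
short side 0.034 [ 0.5357 -0.1481] 62.2 low@deg 
sb w 0.044 [ 0.4989 -0.2425] 151.7 low@deg 
sb w 0.034 [ 0.4977 -0.2436] 139.4 low@deg 
sb side 0.044 [ 0.4962 -0.2425] 60.8 low@deg 
sb side 0.034 [ 0.5004 -0.2366] 61.5 low@deg 
sa w 0.044 [ 0.5977 -0.2331] 105.2 low@deg 
sa w 0.034 [ 0.5997 -0.2339] 98.4 low@deg 
sa side 0.044 [ 0.5949 -0.2334] 65.7 low@deg 
sa side 0.034 [ 0.6005 -0.2275] 66.2 low@deg 
sc w 0.044 [ 0.6349 -0.1369] 108.2 low@deg 
sc w 0.034 [ 0.6376 -0.135 ] 102.1 low@deg 
sc side 0.044 [ 0.6322 -0.1374] 44.9 low@deg 
sc side 0.034 [ 0.6381 -0.1303] 45.1 low@deg 
side scrap_pan_in 0.75 2255 236.6 179.3 201 273 155 205
[[0.687, 0.182], [0.657, 0.03], [0.481, 0.038], [0.498, 0.19]]
side draw_handle 0.71 242 197.0 121.2 182 212 108 129
side board 0.66 3832 281.0 264.1 225 338 224 307
[[0.675, -0.254], [0.429, -0.292], [0.404, -0.135], [0.616, -0.107], [0.661, -0.154]]
side centres 0.72 3550 211.7 132.7 165 264 92 163
scene scrap_pan_in 0.57 2325 308.8 234.5 278 338 206 264
[[0.495, 0.075], [0.508, 0.201], [0.731, 0.193], [0.718, 0.07]]
scene draw_handle 0.92 319 396.6 222.2 385 406 197 240
scene board 0.84 1170 216.7 208.4 185 250 183 230
[[0.416, -0.131], [0.662, -0.101], [0.676, -0.251], [0.519, -0.277], [0.428, -0.251]]
scene centres 0.72 4522 389.0 261.7 353 427 198 318
```

Request:
{"op": "apply_moves", "data": {
  "motion": "70 5.6 0.6 2 0 0 0;70 5.6 0.6 2 0 0 0;70 5.6 0.5 2 0 0 0;70 0 0 5 0 0 0;70 0 0 5 0 0 0;70 0 0 2 0 0 0;70 0 0 0 0 0 0;70 0 0 0 0 0 0",
  "force": 25
}}

```text
time: 5.92
tool_pos: [0.4439, -0.1574, 0.0476]
tool_rot: [-3.141, 0.002, 2.831]
contact_force: [0.2, -0.5, -0.7]
opening: 0.0641
grip_force: 0.0
```

Request:
{"op": "apply_moves", "data": {
  "motion": "70 0.1 0.1 1.6 0 0 0;70 0 0 1.5 0 0 0;70 0 0 0 0 0 0;0 0 0 0 0 0 0;0 0 0 0 0 0 0;0 0 0 0 0 0 0;0 0 0 0 0 0 0;0 0 0 0 0 0 0;0 0 0 -3 0 0 0;0 0 0 -4 0 0 0;0 0 0 -4 0 0 0;0 0 0 0 0 0 0",
  "force": 25
}}

```text
time: 7.42
tool_pos: [0.4441, -0.1566, 0.1283]
tool_rot: [-3.14, 0.006, 2.831]
contact_force: [-0.1, -0.6, -2.2]
opening: 0.0453
grip_force: 25.0
```

Request:
{"op": "apply_moves", "data": {
  "motion": "0 -0.3 4.9 0 0 0 0;0 -0.3 4.9 0 0 0 0;0 -0.3 4.9 0 0 0 0;0 -0.3 4.9 0 0 0 0;0 -0.3 4.9 0 0 0 0;0 -0.3 4.9 0 0 0 0;0 0 0 0 0 0 0;0 0 0 0 0 0 0"
}}

```text
time: 8.43
tool_pos: [0.5485, 0.1183, 0.1243]
tool_rot: [-3.14, -0.003, 2.831]
contact_force: [-0.5, -0.5, -2.3]
opening: 0.0457
grip_force: 25.0
```

```bash
python3 - <<'E'
from h import *
w=cam('wrist'); a=cam('side'); b=cam('scene'); o=robot.observe(); print(o['tool_pos'],o['tool_rot'],o['grip_force'])
for p in (w,a,b): print([ (d['centre'].round(3) if hasattr(d['centre'],'round') else d['centre'],round(d['score'],2)) for d in robot.search_frame('scrap_pan_in',p)])
out=np.zeros((600,800,3),np.uint8); out[:384,:512]=w['img']
# overlay a hypothesised pan rectangle on side/scene
for k,p in enumerate((a,b)):
    im=p['img'].copy(); c=np.array([.59,.134]); uv=proj(p,[*c,.02]).astype(int)
    for yaw,col in ((0.1,(255,0,0)),):
        R=np.array([[np.cos(yaw),-np.sin(yaw)],[np.sin(yaw),np.cos(yaw)]])
        q=np.array([proj(p,[*(c+R@np.array(s)),.04]) for s in ((.095,.065),(-.095,.065),(-.095,-.065),(.095,-.065))])
        big=cv2.resize(im,None,fx=4,fy=4,interpolation=3); cv2.polylines(big,[(q*4).astype(int)],True,col,1)
    u,v=uv*4; cr=big[v-220:v+220,u-200:u+200]
    if k==0: out[384:600,:400]=cv2.resize(cr,(400,440))[112:328]
    else: out[384:600,400:800]=cv2.resize(cr,(400,440))[112:328]
cv2.imwrite('pics/pan.png',out[:,:,::-1])
E
```

```text
[0.54911107 0.11746454 0.12528755] [-3.14109608e+00 -9.37934227e-04  2.82931990e+00] 24.99960182234645
[([0.5401, 0.1406, -0.0003], 0.87)]
[([0.592, 0.1378, 0.009], 0.77)]
[([0.5869, 0.1302, 0.0039], 0.87)]
```

View pics/pan.png

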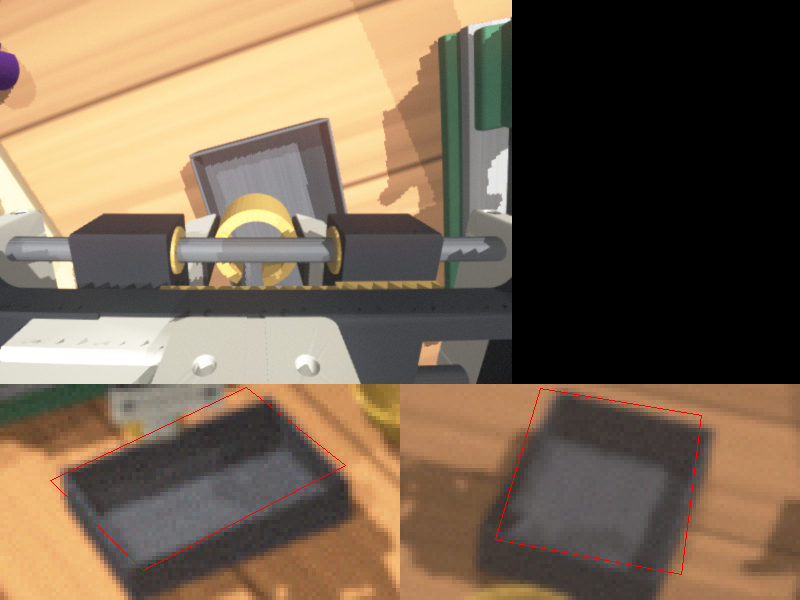

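Wrist view: split collar held; the pan's near rim corners are at (191,156) and (328,119), so the pan lies slightly further +x than my red overlay.

```bash
python3 - <<'E'
from h import *
w=cam('wrist')
A=unproj(w,(191,156),.04)[:2];B=unproj(w,(328,119),.04)[:2]
d=(B-A)/np.linalg.norm(B-A); n=np.array([d[1],-d[0]]); 
print(A,B,np.linalg.norm(B-A),'yaw',np.arctan2(n[1],n[0])); C=(A+B)/2+n*.095; print('centre',C)
o=robot.observe()
for s in (-.045,.045):
    g=C+n*s; D=g-o['tool_pos'][:2]; y=o['tool_rot'][2]
    print('target',g,'tool shift cm',100*(D@[np.cos(y),np.sin(y)]),100*(D@[np.sin(y),-np.cos(y)]))
E
```

```text
[0.49785914 0.07163695] [0.50447895 0.19894843] 0.12748346582740244 yaw -0.05195016136062097
centre [0.59604088 0.13035965]
target [0.55110159 0.13269635] tool shift cm 0.3083729541541952 1.4549878467978261
target [0.64098017 0.12802294] tool shift cm -8.38905646843183 3.7690149510329527
```

Request:
{"op": "apply_moves", "data": {
  "motion": "0 0.3 1.5 2 0 0 0;0 0 0 4 0 0 0;0 0 0 3 0 0 0;0 0 0 1.3 0 0 0;0 0 0 1 0 0 0;0 0 0 0 0 0 0;0 0 0 0 0 0 0;65 0 0 0 0 0 0;65 0 0 0 0 0 0;65 0 0 0 0 0 0;65 0 0 -4 0 0 0;65 0 0 -5 0 0 0;65 0 0 -3 0 0 0;65 0 0 0 0 0 0"
}}

```text
time: 10.52
tool_pos: [0.5529, 0.134, 0.1355]
tool_rot: [3.139, 0.005, 2.831]
contact_force: [0.7, 0.1, 0.1]
opening: 0.0597
grip_force: 0.0
```

```bash
python3 - <<'E'
from h import *
o=robot.observe(); y=o['tool_rot'][2]; D=np.array([.537,-.148])-o['tool_pos'][:2]
print(o['tool_pos'],'shift',100*(D@[np.cos(y),np.sin(y)]),100*(D@[np.sin(y),-np.cos(y)]))
for n in ('side','wrist'):
    p=cam(n); print(n,[(np.round(d['centre'],3),round(d['score'],2)) for d in robot.search_frame('split_mid',p)])
E
```

```text
[0.55286233 0.13402227 0.13545742] shift -7.112800754482833 -27.336602209262313
side [(array([ 0.329, -0.181,  0.02 ]), 0.89), (array([ 0.352, -0.098,  0.018]), 0.72), (array([0.549, 0.13 , 0.027]), 0.48)]
wrist [(array([0.553, 0.136, 0.032]), 0.75), (array([ 0.362, -0.074,  0.006]), 0.65)]
```

Request:
{"op": "apply_moves", "data": {
  "motion": "70 -1.2 -4.6 0 0 0 0;70 -1.2 -4.6 0 0 0 0;70 -1.2 -4.6 0 0 0 0;70 -1.2 -4.6 0 0 0 0;70 -1.2 -4.6 0 0 0 0;70 -1.1 -4.3 0 0 0 0;70 0 0 4 0 0 0;70 0 0 4 0 0 0;70 0 0 0 0 0 0;70 0 0 0 0 0 0"
}}

```text
time: 11.98
tool_pos: [0.5359, -0.1479, 0.0533]
tool_rot: [3.142, 0.0, 2.831]
contact_force: [-0.2, -0.1, 0.5]
opening: 0.0642
grip_force: 0.0
```

Request:
{"op": "apply_moves", "data": {
  "motion": "70 -0.1 0 2 0 0 0;70 0 0 1.8 0 0 0;70 0 0 0 0 0 0;0 0 0 0 0 0 0;0 0 0 0 0 0 0;0 0 0 0 0 0 0;0 0 0 0 0 0 0;0 0 0 0 0 0 0;0 0 0 -3 0 0 0;0 0 0 -4 0 0 0;0 0 0 -4 0 0 0;0 0 0 0 0 0 0",
  "force": 25
}}

```text
time: 13.48
tool_pos: [0.5381, -0.1489, 0.1278]
tool_rot: [-3.141, 0.006, 2.831]
contact_force: [-0.2, 0.3, -1.2]
opening: 0.0452
grip_force: 25.0
```

```bash
python3 - <<'E'
from h import *
o=robot.observe(); y=o['tool_rot'][2]; D=np.array([.641,.128])-o['tool_pos'][:2]
print(o['tool_pos'],o['opening'],o['grip_force'],'shift',100*(D@[np.cos(y),np.sin(y)]),100*(D@[np.sin(y),-np.cos(y)]))
E
```

```text
[ 0.53807245 -0.14887249  0.12784155] 0.04515908288119248 24.999575033216388 shift -1.332098250793782 29.508474878413182
```

Request:
{"op": "apply_moves", "data": {
  "motion": "0 -0.2 4.9 0 0 0 0;0 -0.2 4.9 0 0 0 0;0 -0.2 4.9 0 0 0 0;0 -0.2 4.9 0 0 0 0;0 -0.2 4.9 0 0 0 0;0 -0.3 5 0 0 0 0;0 0 0 4 0 0 0;0 0 0 4 0 0 0;0 0 0 2 0 0 0;0 0 0 1.5 0 0 0;0 0 0 0 0 0 0;0 0 0 0 0 0 0;65 0 0 0 0 0 0;65 0 0 0 0 0 0;65 0 0 0 0 0 0;65 0 0 -4 0 0 0;65 0 0 -6 0 0 0;65 0 0 -6 0 0 0;65 0 0 -4 0 0 0;65 0 0 0 0 0 0"
}}

```text
time: 15.98
tool_pos: [0.6407, 0.129, 0.2144]
tool_rot: [3.138, 0.008, 2.831]
contact_force: [-0.1, 0.1, -0.3]
opening: 0.0596
grip_force: 0.0
```

```bash
cat > hd.py <<'E'
from h import *
def ray(p,uv):
    a=unproj(p,uv,0.);o=-p['R'].T@p['t'];d=a-o;return o,d/np.linalg.norm(d)
def tri(ps):
    A=np.zeros((3,3));b=np.zeros(3)
    for p,uv in ps:
        o,d=ray(p,uv);M=np.eye(3)-np.outer(d,d);A+=M;b+=M@o
    return np.linalg.solve(A,b)
E
python3 - <<'E'
from hd import *
o=robot.observe();print(o['tool_pos'],o['qpos'].round(2))
a=cam('side');b=cam('scene')
out=np.zeros((600,800,3),np.uint8)
ca=a['img'][85:185,150:300];cb=b['img'][190:330,270:440]
out[:267,:400]=cv2.resize(ca,(400,267),interpolation=3); out[:330,400:]=cv2.resize(cb,(400,330),interpolation=3)
w=cam('wrist'); out[300:600,:400]=cv2.resize(w['img'],(400,300))
cv2.imwrite('pics/p4.png',out[:,:,::-1])
for n in ('short_mid','split_mid','draw_handle','load_line','spindle','centres'):
    for p,k in ((a,'side'),(b,'scene'),(w,'wrist')):
        print(n,k,[(np.round(d['centre'],3),round(d['score'],2)) for d in robot.search_frame(n,p)])
# black pixels: handle
m=robot.trace('draw_handle',b)[0]['pixels']&(b['img'].max(2)<75); v,u=np.nonzero(m); print('scene black',u.min(),u.max(),v.min(),v.max())
m=robot.trace('draw_handle',a)[0]['pixels']&(a['img'].max(2)<75); v,u=np.nonzero(m); print('side black',len(u) and (u.min(),u.max(),v.min(),v.max()))
E
```

```text
[0.64071387 0.12898864 0.21440211] [ 0.08  0.59  1.16  0.    1.39 -1.18]
short_mid side [(array([0.636, 0.119, 0.019]), 0.44)]
short_mid scene [(array([0.634, 0.131, 0.019]), 0.68)]
short_mid wrist [(array([0.641, 0.134, 0.022]), 0.62)]
split_mid side [(array([ 0.355, -0.098,  0.023]), 0.72), (array([ 0.33 , -0.181,  0.023]), 0.72), (array([0.547, 0.13 , 0.025]), 0.55), (array([ 0.52 , -0.196,  0.012]), 0.41)]
split_mid scene [(array([ 0.366, -0.091,  0.026]), 0.54), (array([0.558, 0.137, 0.027]), 0.5), (array([ 0.338, -0.182,  0.023]), 0.47)]
split_mid wrist [(array([0.549, 0.134, 0.032]), 0.71), (array([ 0.369, -0.082,  0.018]), 0.71), (array([0.614, 0.341, 0.055]), 0.53)]
draw_handle side [(array([0.582, 0.355, 0.104]), 0.83)]
draw_handle scene [(array([0.58 , 0.364, 0.114]), 0.87)]
draw_handle wrist [(array([0.594, 0.351, 0.105]), 0.84), (array([ 0.583, -0.218,  0.023]), 0.61)]
load_line side [(array([0.606, 0.341, 0.044]), 0.78)]
load_line scene [(array([0.704, 0.353, 0.06 ]), 0.63)]
load_line wrist [(array([0.614, 0.341, 0.054]), 0.72), (array([0.643, 0.133, 0.023]), 0.33)]
spindle side [(array([0.58 , 0.356, 0.107]), 0.55)]
spindle scene [(array([0.588, 0.368, 0.115]), 0.61)]
spindle wrist [(array([0.601, 0.358, 0.103]), 0.67)]
centres side [(array([0.606, 0.338, 0.045]), 0.79)]
centres scene [(array([0.707, 0.352, 0.056]), 0.64), (array([ 0.647, -0.133,  0.034]), 0.47)]
centres wrist [(array([0.619, 0.341, 0.053]), 0.71), (array([0.549, 0.132, 0.03 ]), 0.69), (array([0.598, 0.352, 0.103]), 0.36)]
scene black 385 405 199 235
side black (np.int64(183), np.int64(187), np.int64(109), np.int64(120))
```

View pics/p4.png

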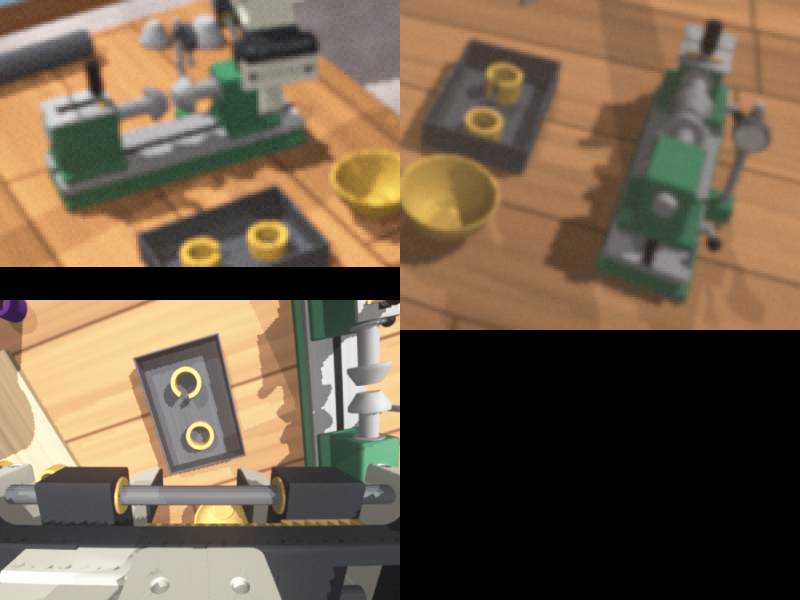

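Both unfit collars stand in the pan (wrist inset (186,382) and (200,436)). The handle is at side crop (95,78) and scene crop (712,40). I'll turn the tool so the fingers close along the spindle, and look from above.

Request:
{"op": "apply_moves", "data": {
  "motion": "100 3.7 3.8 -1.6 0 0 0;100 3.7 3.8 -1.6 0 0 0;100 3.7 3.7 -1.6 0 0 0;100 0 0 0 0 0 0.168;100 0 0 0 0 0 0.168;100 0 0 0 0 0 0.168;100 0 0 0 0 0 0.168;100 0 0 0 0 0 0.168;100 0 0 0 0 0 0.168;100 0 0 0 0 0 0.168;100 0 0 0 0 0 0.168;100 0 0 0 0 0 0;100 0 0 0 0 0 0"
}}

```text
time: 18.75
tool_pos: [0.5678, 0.2703, 0.2578]
tool_rot: [3.142, -0.0, 1.49]
contact_force: [0.1, 0.4, 0.1]
opening: 0.0923
grip_force: 0.0
```

```bash
python3 - <<'E'
from hd import *
o=robot.observe();print(o['tool_pos'],o['tool_rot'],o['qpos'].round(2))
w=cam('wrist');a=cam('side');b=cam('scene')
np.savez('w3.npz',**{k:w[k] for k in ['img','fovy','cx','cy','k1','R','t']})
cv2.imwrite('pics/w3.png',cv2.resize(w['img'],(800,600),interpolation=3)[:,:,::-1])
print('tri',tri([(a,(185.6,114)),(b,(402,207))]))
for p in (w,a,b):print([(np.round(d['centre'],3),round(d['score'],2),np.round(proj(p,d['centre']))) for d in robot.search_frame('draw_handle',p)])
E
```

```text
[0.56783199 0.27030941 0.25775259] [ 3.14155998e+00 -9.54714396e-05  1.49003522e+00] [0.32 0.52 1.16 0.   1.47 0.4 ]
tri [0.54319016 0.36964212 0.14840193]
[(array([0.585, 0.363, 0.109]), 0.7, array([264.,  94.]))]
[(array([ 0.764, -0.161,  0.026]), 0.67, array([341., 211.])), (array([0.581, 0.356, 0.105]), 0.59, array([200., 124.]))]
[(array([0.584, 0.363, 0.11 ]), 0.58, array([396., 226.]))]
```

View pics/w3.png

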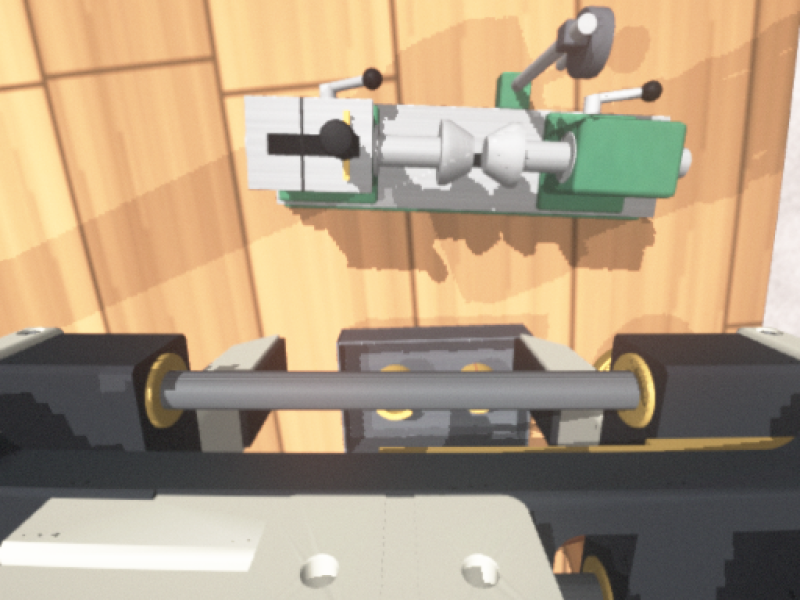

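The wrist view clearly shows the handle top at (338,137), the brass index bar at x=347 (y 112–180), and the dark loading line at x=302 (y 97–190). The cones point image-right.

```bash
cat > hm.py <<'E'
from hd import *
def measure(w,ul=302,vs=(110,125,165,180),ub=347,verbose=True):
    k=512/800; V=w['img'].astype(float); g=V.sum(2)/3; ye=(V[:,:,0]+V[:,:,1])/2-V[:,:,2]
    def sub(im,u0,v,sgn,h=6):
        r=int(round(v)); u=int(round(u0)); x=np.arange(u-h,u+h+1); y=sgn*im[r,x]; y=y-np.median(y); y[y<.35*y.max()]=0
        return (x*y).sum()/y.sum()
    L=np.array([unproj(w,(sub(g,ul*k,v*k,-1),v*k),.120)[:2] for v in vs])
    B=np.array([unproj(w,(sub(ye,ub*k,v*k,1,4),v*k),.124)[:2] for v in (117,119,172,175)])
    return L,B
E
python3 - <<'E'
from hm import *
w=dict(np.load('w3.npz'));k=512/800
L,B=measure(w); print(L.round(4),B.round(4))
d=L[-1]-L[0]; d/=np.linalg.norm(d); n=np.array([-d[1],d[0]]); print('centres x axis',n,'yaw',np.arctan2(n[1],n[0]))
print('bar-line mm',1e3*(B-L[0])@n)
h=unproj(w,(338*k,136*k),.172)[:2]; print('handle top',h,'minus line mm',1e3*(h-L[0])@n)
e=[unproj(w,np.array(q)*k,.120)[:2] for q in ((246,97),(246,189),(373,190),(373,100))]; print('tailstock',np.round(e,4))
b=[unproj(w,np.array(q)*k,.03)[:2] for q in ((280,204),(640,217))]; print('bed edge',np.round(b,4), np.arctan2(*(b[1]-b[0])[::-1]))
o=robot.observe(); D=h-o['tool_pos'][:2]; y=o['tool_rot'][2]; print('shift',100*(D@[np.cos(y),np.sin(y)]),100*(D@[np.sin(y),-np.cos(y)]),y)
E
```

```text
[[0.5131 0.3918]
 [0.5119 0.3826]
 [0.5091 0.3571]
 [0.5081 0.3473]] [[0.543  0.3843]
 [0.5429 0.3831]
 [0.5385 0.3499]
 [0.5387 0.348 ]]
centres x axis [ 0.99384317 -0.11079603] yaw -0.11102397210770737
bar-line mm [30.56357561 30.53388124 29.85699262 30.30863359]
handle top [0.54244724 0.36698626] minus line mm 31.911367617240792
tailstock [[0.4782 0.403 ]
 [0.4685 0.3447]
 [0.5557 0.3367]
 [0.5612 0.3939]]
bed edge [[0.4652 0.3317]
 [0.792  0.294 ]] -0.11458603874580821
shift 9.425029739819859 -3.334636466057169 1.4874909006257608
```

Request:
{"op": "apply_moves", "data": {
  "motion": "60 0 0 0 0 0 0.03;60 4.6 -1.9 0 0 0 0;60 4.7 -1.8 0 0 0 0;60 0 0 4 0 0 0;60 0 0 3 0 0 0;60 0 0 0 0 0 0;60 0 0 0 0 0 0"
}}

```text
time: 19.92
tool_pos: [0.5424, 0.3671, 0.1893]
tool_rot: [3.14, -0.001, 1.456]
contact_force: [-0.7, 0.1, -0.1]
opening: 0.0551
grip_force: 0.0
```

Request:
{"op": "apply_moves", "data": {
  "motion": "60 0 0 3 0 0 0;60 0 0 2.4 0 0 0;60 0 0 0 0 0 0;0 0 0 0 0 0 0;0 0 0 0 0 0 0;0 0 0 0 0 0 0;0 0 0 0 0 0 0;0 0 0 0 0 0 0;0 0 0 0 0 0 0",
  "force": 40
}}

```text
time: 21.05
tool_pos: [0.5402, 0.3672, 0.1343]
tool_rot: [-3.139, 0.0, 1.457]
contact_force: [-5.3, 0.2, 4.3]
opening: 0.0196
grip_force: 40.0
```

Request:
{"op": "apply_moves", "data": {
  "motion": "0 0 -0.7 0 0 0 0;0 0 -0.7 0 0 0 0;0 0 -0.7 0 0 0 0;0 0 -0.7 0 0 0 0;0 0 0 0 0 0 0;0 0 0 0 0 0 0;0 0 0 0 0 0 0"
}}

```text
time: 21.92
tool_pos: [0.5161, 0.37, 0.1343]
tool_rot: [3.137, -0.002, 1.456]
contact_force: [8.3, 0.7, -1.2]
opening: 0.0197
grip_force: 40.0
```

```bash
python3 - <<'E'
from hm import *
P=[robot.observe()['tool_pos'] for _ in range(1)]
w=cam('wrist');P.append(robot.observe()['tool_pos']);cam('side');o=robot.observe();P.append(o['tool_pos'])
print(np.round(P,4),o['contact_force'],o['opening'],o['grip_force'])
n=np.array([.9938,-.1115]); print('s mm',[1e3*(q[:2]-[.5106,.3695])@n for q in P])
np.savez('w4.npz',**{k:w[k] for k in ['img','fovy','cx','cy','k1','R','t']})
for q in ([.5131,.3918,.12],[.5081,.3473,.12]): print('line proj',proj(w,q))
u,v=proj(w,[.5106,.3695,.122]).astype(int); print(u,v)
v0=max(0,min(384-150,v-75));u0=max(0,u-100)
cv2.imwrite('pics/w4.png',cv2.resize(w['img'][v0:v0+150,u0:u0+200],(800,600),interpolation=3)[:,:,::-1]); print(u0,v0)
E
```

```text
[[0.5161 0.37   0.1343]
 [0.5161 0.3701 0.1343]
 [0.5161 0.37   0.1343]] [ 8.45545042  0.61829632 -0.85561428] 0.018885050911731 40.03424406051636
s mm [np.float64(5.39561425080763), np.float64(5.421355678586709), np.float64(5.420374315730989)]
line proj [246.17511768 189.94790669]
line proj [246.91084512 251.0780066 ]
246 222
146 147
```

View pics/w4.png

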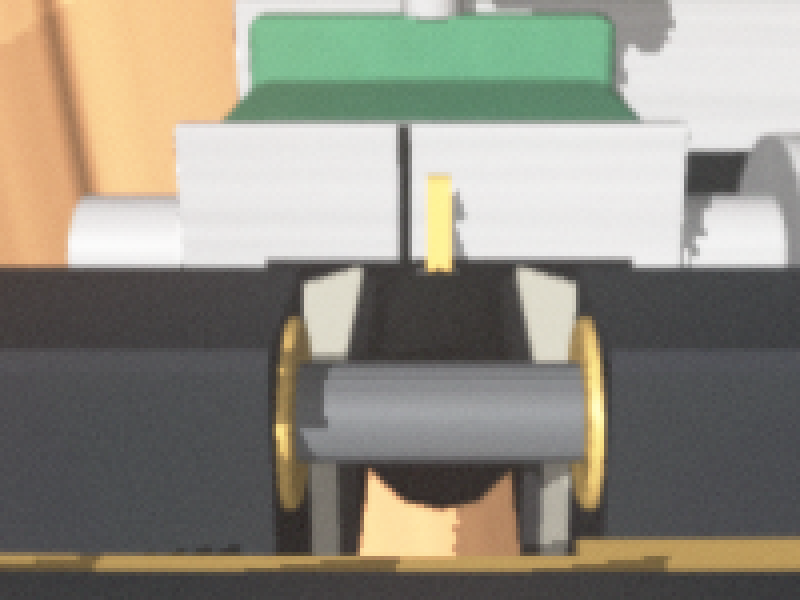

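The close view shows the brass bar at crop x=440 and the line at x=404. At about 6 px/mm, that leaves 6 mm to draw.

Request:
{"op": "apply_moves", "data": {
  "motion": "0 0 -0.3 0 0 0 0;0 0 -0.3 0 0 0 0;0 0 0 0 0 0 0;0 0 0 0 0 0 0;0 0 0 0 0 0 0"
}}

```text
time: 22.65
tool_pos: [0.5104, 0.3707, 0.1343]
tool_rot: [3.136, -0.002, 1.456]
contact_force: [8.6, 0.3, -1.6]
opening: 0.0191
grip_force: 40.0
```

```bash
cat > chk.py <<'E'
from hm import *
w=cam('wrist');o=robot.observe(); print(o['time'],o['tool_pos'],o['contact_force'],o['grip_force'])
V=w['img'].astype(float); vl=proj(w,[.5106,.3695,.122])
g=V.mean(2); ye=(V[:,:,0]+V[:,:,1])/2-V[:,:,2]
r=slice(181,190); c=slice(225,275)
x=np.arange(225,275); y=g[r,c].mean(0); d=np.clip(np.median(y)-y-30,0,None); ul=(x*d).sum()/d.sum()
m=(ye[192:212,225:285]>90); vv,uu=np.nonzero(m); ub=uu.mean()+225
L=unproj(w,(ul,185),.12)[:2]; n=np.array([.9938,-.1115]); B=unproj(w,(ub,vv.mean()+192),.124)[:2]
print('line px',ul,'bar px',ub,len(uu),'bar-line mm',1e3*(B-L)@n)
E
python3 chk.py; python3 - <<'E'
from hm import *
w=cam('wrist');cv2.imwrite('pics/w5.png',cv2.resize(w['img'][160:235,196:296],(800,600),interpolation=3)[:,:,::-1])
E
```

```text
22.7 [0.51034484 0.37069263 0.13427934] [ 8.94346653 -0.56435838 -1.87051402] 40.03759682178497
line px 255.40032613126786 bar px 255.46987951807228 83 bar-line mm -0.004380794821300141
```

View pics/w5.png

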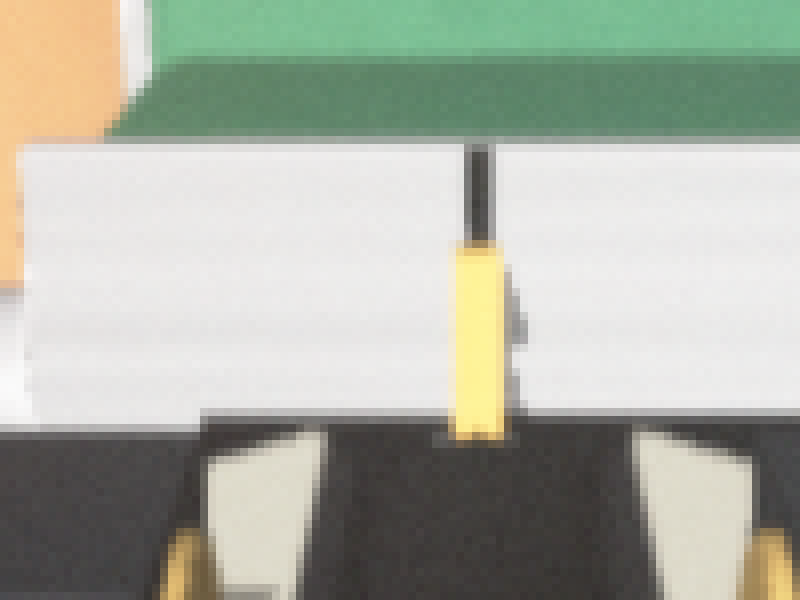

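The bar at x≈479 sits centred on the line at x≈479, measured at 0.0 mm, with the handle gripped at 40 N. Handing in.

```bash
python3 -c "
from cell import robot
print(robot.hand_in())"
```

```text
the job is handed in; nothing more can be done
None
```

I put the short and split collars in the scrap pan, left the three sound collars and the bystanders untouched, drew the handle back until the index bar measured 0.0 mm off the loading line, and handed in at about 23 s still holding it there at 40 N grip.

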